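Draw the retaining pin and open the lamp-spares chest

TASK

Open the blue lamp-spares chest. First draw its yellow retaining pin sideways right out of both staples; it comes out to one side only and you cannot see which, so feel for it, never force it, and leave the pin lying flat on the chest's ledge. Then raise the lid and swing it fully back to its stop, let go, and leave the other things on the shelf where they are.

Things in the scene. Friction and masses are not known exactly. Their poses are not given: they have to be found in the camera images.
- chest: Fixed blue steel chest with a grey ledge along its front. Origin: centre of the box's underside, on the table; +x points from the front (ledge) side to the hinge side, y along its width, z up. Box x -80..+80, y -230..+230 mm, rim 100 mm high (108 with the lid).
- ledge (a point): Point on the ledge's top under the middle of the pin's track: chest x -118, y 0, 80 mm high; axes as the chest. The ledge spans chest x -150..-80, y -230..+230; the pin slides along y on its top. Front lip (x -150..-140) 86 mm high. An open groove, 16 mm wide, 20 mm deep, runs along it at chest x -130..-114.
- staple (a point): Underside of the arch of the +y one of two equal steel staples, which stand over the pin at chest y +36 and -36 (this point: chest x -118, y +36, 106 mm high). Each is a square arch 10 mm long in y; opening 40 mm wide in x (-138..-98), from 80 to 106 mm high; outside 56 mm wide, top 113 mm high.
- pin: Loose yellow flat retaining pin, 0.2 to 0.45 kg, lying on the ledge through both staples, above the lid's tongue: the lid cannot open while it is in. Origin: centre of its underside; y along the ledge as the chest's y, z up. 190 mm long (y), 36 wide, 8 thick, both ends turned up. Out of both staples when its centre is over 136 mm from the chest's centre in y; the ledge still carries it at 150 mm.
- pin_end (a point): Top of the pin's turned-up +y end, 92 mm from its centre, 20 mm above its underside; the -y end mirrors it. Each end is a wall 28 mm wide (x), 6 mm thick (89 to 95 mm from the centre), 12 mm high above the bar's top; it passes through the staples. Fingers set just over the bar between staple and end (36 to 60 mm of room) can drag the pin outward by the end wall.
- dog (a point): Lowest point of the dog under the pin's middle (12 mm long, 16 mm deep), which runs in the ledge's groove. Out of sight under the pin the groove is blocked on one side, +y or -y, differing from start to start: that way the pin meets a stiff sprung stop (2.5 N per mm) after 3 to 13 mm of play. The other way it slides freely (about 1 to 5 N) all along the ledge.
- lid (a joint): Angle of the lid's hinge, rad: 0 closed, grows as the lid opens, 1.75 (just past upright) at its stop. The hinge is stiff (about 0.5 N m of friction), so the 0.4 kg lid stays at any angle at which it is left.
- hinge (a point): Middle of the lid's hinge line, at chest x +80, y 0, 104 mm high; axes as the chest; the line runs along the chest's y. The lid is a plate 8 mm thick, 460 mm wide, centred on the hinge line's height when closed and reaching 165 mm forward (-x) of it.
- handle (a point): Middle of the lid's steel handle bar (turns with the lid): round bar 12 mm thick, 120 mm long along the chest's y, 110 mm in front of the hinge line and 50 mm above it when closed. Posts at y -55 and +55; 40 mm clear between bar and lid, so fingers can pass under it. It can be pinched from above or hooked from the front with tilted fingers.
- tongue (a point): Middle of the steel tongue at the lid's front edge (turns with the lid): 50 mm wide (y -25..+25), it hangs 30 mm below the lid plate and turns out 16 mm to the front, under the pin. Keep clear of it when pushing the lid's underside.
- oiler: Tin oiler cup with a side handle, 72 mm wide, 50 mm high; loose bystander, to be left alone. Origin: centre of its underside.
- lamp_head: Black bakelite lamp head, 76 mm wide, 56 mm high; loose bystander, to be left alone. Origin: centre of its underside.
- tally: Nickel tally disc, 64 mm wide, 5 mm thick; loose bystander, to be left alone. Origin: centre of its underside.
- lens: Green glass lens, 68 mm wide, 15 mm high; loose bystander, to be left alone. Origin: centre of its underside.
- battery: Grey lamp battery, 100 x 60 x 75 mm; loose bystander, to be left alone. Origin: centre of its underside.
- spanner: Steel spanner, 150 mm long; loose bystander, to be left alone. Origin: centre of its underside.
- grease: Red grease tin, 66 mm wide, 70 mm high; loose bystander, to be left alone. Origin: centre of its underside.
Mind the look-alikes: they are no part of the job. Several things have the shape of the pin; the one meant has the colours described above.

How it is judged (in metres and radians):
On the way, in this order (a step that is already met when the one before it is completed fails the run):
1. the pin is drawn out of both staples ((y of pin in the frame of chest above 0.135 m or y of pin in the frame of chest below -0.135 m)), for 0.2 s.
2. the lid is swung back to its stop (value of joint lid above 1.6 rad), for 0.2 s.
At the end, for the whole second after the job is handed in: The pin lies flat (within 0.15 rad) and still on the chest's ledge, its centre over 135 mm from the chest's centre along y to either side (out of both staples), and the lid stands still, open more than 1.6 rad ((y of pin in the frame of chest above 0.135 m or y of pin in the frame of chest below -0.135 m) and z of pin in the frame of chest between 0.074 and 0.088 m and angle between pin's own z axis and vertical below 0.15 rad and linear speed of pin below 0.02 m/s and value of joint lid above 1.6 rad and velocity of joint lid below 0.05 rad/s); the robot touches nothing.
It fails at once if the pin is forced (fingers press on it with more than 70 N) (contact force between the fingers and pin above 70 N).
It fails at once if another thing on the shelf is moved by more than 30 mm (distance of any of oiler, lamp_head, tally, lens, battery, spanner, grease from where it was at the start of the episode above 0.03 m).
It also fails if it takes over 69 s, if anything falls off the work surface, if the arm or the gripper's body presses on something with over 40 N, if the wrist force passes 120 N, or if a joint passes its speed limit or range.

ROBOT

A 6-joint arm with a two-finger parallel gripper is mounted at the origin on the work surface. World frame = base frame: x ahead of the robot, y to its left, z up, the work surface at z = 0. Lengths are in mm, angles in degrees, forces in N, time in s.
With the tool pointing down it reaches from about 325 to 775 mm from the base axis. Payload 5.5 kg.
Tool frame: the origin (TCP) lies midway between the tips of the shut fingers; the grasp point (between the pads) lies 19 mm behind it; z points along the fingers, y is the line along which they close (so a half turn about z gives the same grasp; the last joint's range is limited). The gripper opens to 88 mm and grips with 3 to 60 N. Pads are 20 mm wide; open, the fingers measure 115 mm over their backs; the gripper's body (75 mm by 178 mm) begins 61 mm behind the grasp point.
Start: joints at [73.814, 5.22, 70.514, -0, 104.267, -3.249], TCP at [134.335, 584.782, 222.631] pointing down, gripper open.
Joint ranges: [-164.24, 164.24], [-49.07, 125.15], [9.68, 141.18], [-86.29, 266.29], [3.28, 154.24], [-151.56, 151.56]. Speed limits (degrees/s): [147.25, 147.25, 172.46, 180, 180, 180].

INTERFACE

Orientations are given as [roll, pitch, yaw] about the fixed x, y, z axes, in that order (R = Rz(yaw) Ry(pitch) Rx(roll)).
In Python, from plant import manip gives the robot as it stands.
- The arm moves only by the tool carry_out, never from a script. Its argument "plan" is a list of rows, each a list of 5 numbers: the gripper command: -1 is shut, 1 is fully open, values between are in proportion, then the shift along the tool's x, y, z scaled (see below), then the turn about the tool's z scaled (see below). A call has 1 to 12 rows; each row shifts and turns the commanded pose from where the row before left it, along the tool's axes as they then stand; what a row does not reach is not made up. The controller multiplies each number of a shift by 0.025 m and each number of a turn by 0.15 rad. A row lasts 1/8 s, in which the tool goes at most 62.5 mm and 10.7 degrees, less where a joint would pass 70% of its speed; a pose out of reach is approached as far as the arm can. A call with a number of a shift or a turn outside -1 to 1 is refused whole. A call with a gripper value outside its range is refused whole. The fingers move at their own pace and stop on an object; "newtons" is the grip in N (left out, the last holds). Time passes only in rows, so rows that do not move let the fingers close. It gives the time, the measured TCP pose, the force, the opening and the grip force at its end, in the units of the state.
- manip.get_state(): the state, without advancing time (a new reading comes with each control period).
- manip.grab_frame(name): name is "side" or "top" or "wrist"; returns (picture, depth): 480x640x3 uint8, red, green, blue; 480x640 float32, mm along the optical axis (not along the pixel's ray), 0 where there is no reading.
- manip.calibration(name): a dict with "fov_y" (degrees; the focal length in pixels is half the picture's height over the tangent of half this angle, whatever the lens; pixels are square), "cx", "cy" (the principal point, pixels), "R" (3x3) and "t" (3): a world point X has camera coordinates R X + t. Camera axes: x right, y down, z forward; pixel columns grow to the right and rows downward; lengths in mm; the calibration is good to about 2 mm. A picture is of the moment at which its call begins: read the wrist's pose just before it. calibration takes no time and is no camera call; for the wrist camera it gives the pose at the moment of the call.
- manip.finish_job(): hands the job in; it is judged then, once.
Trained networks look in the newest picture that a camera, given by its name, has taken for a name from the list of things; names that differ only in an ending like _2 or _b are one class to them, and where a whole thing is asked for, a point or a joint stands for the part that bears it (a point fixed in the world has none). Each returns a list of dicts, best first, with "p" (0 to 1); they miss things now and then, are a little off and sometimes report something else, mostly with a low value. They report only what shows in the picture. A call takes as long as a camera call. They do not tell look-alikes from the thing itself.
- manip.boxes_of(camera, query): "location" ([x, y, z] in mm, in the coordinates of the camera as it stood for that picture, good to about 4 mm: the middle of the surface that is visible of it).
- manip.masks_of(camera, query): "region" (480x640 bool, what is visible of it).
- manip.place_of(camera, query): "location" ([x, y, z] in mm, in the coordinates of the camera as it stood for that picture, good to about 4 mm: a listed point, or the origin of a listed thing).
The state is a dict: "time_s": time; "joint_pos": joint angles; "qd": joint speeds; "tau": joint torques, N m; "ee_pos": TCP position; "orientation": TCP orientation; "ft_force": force on the tool from outside, world axes, zero at the start; "moment": the same for the moment, N m; "opening": finger opening in mm; "finger_force": force on a finger pad.
Only numpy, scipy, OpenCV 4.12 (cv2) and the standard library are available. Lean on these libraries where they do the work, as an engineer would, in place of code of your own. Each camera call takes 0.05 s, during which the arm holds its last target. There are 200 camera calls.

## Working session

There is one attempt and no reset: what is moved stays moved. The work goes in short steps, Python scripts to look and compute and a tool call to move; the robot and the scene stay as the last step left them, time stands still between calls to the robot, and variables do not carry over. Pictures are saved under pics/ and viewed, at most 10 in all, crops included, and the job is handed in when it is done.

Besides the shell and the picture viewer there is one more tool, called after "Call:" by a JSON object that holds its "op" and its "data", one argument or row to a line. carry_out: Moves the arm, as the interface text tells. Shifts and turns lie within -1 to 1; 1 stands for 0.025 m of shift or 0.15 rad of turn. Its arguments: {"type":"object","properties":{"plan":{"type":"array","items":{"type":"array","items":{"type":"number"}}},"newtons":{"type":"number"}},"required":["plan"]}

```bash
mkdir -p pics; cat > h.py <<'E'
from plant import manip
import numpy as np, cv2
def world(cam,p,cal=None):
    c=cal or manip.calibration(cam); return np.array(c["R"]).T@(np.array(p)-np.array(c["t"]))
def st():
    s=manip.get_state(); print({k:np.round(s[k],1).tolist() for k in("time_s","ee_pos","orientation","ft_force","opening","joint_pos")}); return s
def unproj(cam,u,v,d):
    c=manip.calibration(cam); f=240/np.tan(np.radians(c["fov_y"]/2)); return world(cam,[(u-c["cx"])/f*d,(v-c["cy"])/f*d,d],c)
def proj(cam,X):
    c=manip.calibration(cam); f=240/np.tan(np.radians(c["fov_y"]/2)); p=np.array(c["R"])@X+np.array(c["t"]); return p[:2]/p[2]*f+[c["cx"],c["cy"]]
E
python3 - <<'E'
from h import *
st()
ims=[]
for c in("top","side"):
    im,d=manip.grab_frame(c); np.save(c+".npy",d); ims.append(im)
    cv2.imwrite(f"pics/{c}0.png",im[:,:,::-1])
    for q in("chest","ledge","staple","pin","pin_end","hinge","handle","tongue"):
        for r in manip.place_of(c,q)[:3]: print(c,q,round(r["p"],2),np.round(world(c,r["location"])).tolist())
E
```

```text
{'time_s': 0.0, 'ee_pos': [134.3, 584.5, 221.5], 'orientation': [-179.9, -0.0, 167.1], 'ft_force': [0.4, -1.1, 0.1], 'opening': 87.6, 'joint_pos': [73.8, 5.3, 70.6, -0.0, 104.3, -3.2]}
top chest 0.9 [591.0, 4.0, 2.0]
top chest 0.38 [671.0, -4.0, 104.0]
top ledge 0.91 [473.0, 17.0, 80.0]
top staple 0.82 [478.0, 50.0, 102.0]
top pin 0.83 [155.0, 305.0, 18.0]
top pin 0.74 [475.0, 17.0, 84.0]
top pin 0.55 [475.0, 17.0, 78.0]
top pin_end 0.84 [484.0, 105.0, 95.0]
top pin_end 0.8 [68.0, 321.0, 40.0]
top hinge 0.6 [674.0, -6.0, 105.0]
top handle 0.92 [565.0, 7.0, 155.0]
top handle 0.61 [473.0, -410.0, 1.0]
top handle 0.26 [470.0, 16.0, 71.0]
top tongue 0.92 [499.0, 10.0, 74.0]
side chest 0.9 [593.0, 6.0, 6.0]
side chest 0.26 [489.0, 106.0, 101.0]
side ledge 0.89 [477.0, 19.0, 82.0]
side staple 0.93 [483.0, 54.0, 107.0]
side pin 0.86 [473.0, 14.0, 82.0]
side pin 0.58 [162.0, 307.0, 15.0]
side pin_end 0.84 [488.0, 107.0, 100.0]
side pin_end 0.79 [70.0, 318.0, 37.0]
side hinge 0.97 [670.0, -8.0, 106.0]
side hinge 0.5 [296.0, -295.0, 2.0]
side handle 0.86 [562.0, 9.0, 155.0]
side handle 0.69 [296.0, -296.0, -3.0]
side tongue 0.74 [494.0, 15.0, 76.0]
```

View pics/top0.png

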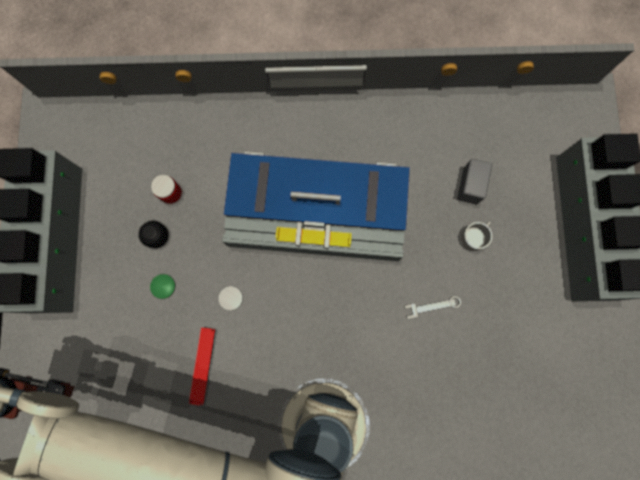

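View pics/side0.png

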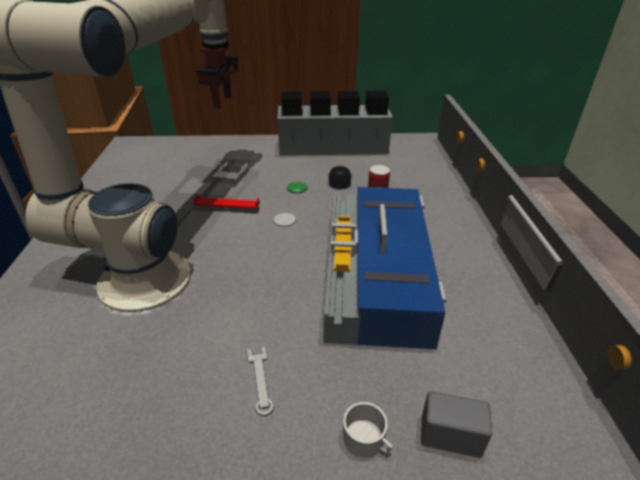

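Top view: the chest is blue at about (317,190) and the yellow pin is at (313,236). The red look-alike is at (203,365). Chest yaw is about -7°, so I'm aligning the tool and moving to hover over the pin's +y side.

Call:
{"op": "carry_out", "data": {
  "plan": [
    [-1, 0, 0, 0, -0.69],
    [-1, -0.86, -0.96, 0, 0],
    [-1, -0.86, -0.96, 0, 0],
    [-1, -0.86, -0.96, 0, 0],
    [-1, -0.86, -0.96, 0, 0],
    [-1, -0.86, -0.96, 0, 0],
    [-1, -0.86, -0.96, 0, 0],
    [-1, -0.86, -0.96, 0, 0],
    [-1, -0.86, -0.96, 0, 0],
    [-1, -0.86, -0.96, 0, 0]
  ],
  "newtons": 20
}}

```text
time_s: 2.15
ee_pos: [300.5, 345.9, 222.8]
orientation: [180.0, 0.0, 173.0]
ft_force: [-0.0, 0.4, 0.3]
opening: 0.0
finger_force: 0.0
```

Call:
{"op": "carry_out", "data": {
  "plan": [
    [-1, -0.86, -0.96, 0, 0],
    [-1, -0.86, -0.96, 0, 0],
    [-1, -0.86, -0.96, 0, 0],
    [-1, -0.86, -0.96, 0, 0],
    [-1, -0.86, -0.96, 0, 0],
    [-1, -0.86, -0.96, 0, 0],
    [-1, -0.86, -0.96, 0, 0],
    [-1, -0.86, -0.96, 0, 0],
    [-1, -0.86, -0.96, 0, 0],
    [-1, 0, 0, 0, 0]
  ]
}}

```text
time_s: 3.4
ee_pos: [466.3, 107.4, 222.3]
orientation: [-180.0, -0.0, 172.8]
ft_force: [-0.4, 0.8, 0.7]
opening: 0.7
finger_force: 0.0
```

```bash
cat >> h.py <<'E'
def yellow(cam,n):
    im,d=manip.grab_frame(cam); cv2.imwrite(f"pics/{n}.png",im[:,:,::-1])
    h=cv2.cvtColor(im,cv2.COLOR_RGB2HSV); m=cv2.inRange(h,(22,120,80),(34,255,255))
    v,u=np.nonzero((m>0)&(d>0)); P=np.array([unproj1(cam,a,b,d[b,a]) for a,b in zip(u,v)]); return im,P
def unproj1(cam,u,v,d): return unproj(cam,u,v,d)
def chest(P,a=-7.0,o=(592,5)):
    r=np.radians(a); P=np.asarray(P,float); q=P[...,:2]-o
    return np.stack([q[...,0]*np.cos(r)+q[...,1]*np.sin(r),-q[...,0]*np.sin(r)+q[...,1]*np.cos(r),P[...,2]],-1)
E
python3 - <<'E'
from h import *
st()
for c in("side","wrist"):
    im,P=yellow(c,c+"1"); P=P[P[:,2]>60]
    if len(P)<20: print(c,len(P)); continue
    (cx,w,a)=cv2.minAreaRect(P[:,:2].astype(np.float32)); print(c,len(P),cx,w,a,np.percentile(P[:,2],[2,20,50,80,98]).round(), chest(P).min(0).round(),chest(P).max(0).round())
    for q in("ledge","staple","pin","pin_end","handle","hinge"):
        for r in manip.place_of(c,q)[:2]: print(c,q,round(r["p"],2),np.round(world(c,r["location"])).tolist())
E
```

```text
{'time_s': 3.4, 'ee_pos': [466.3, 107.4, 222.3], 'orientation': [-180.0, -0.0, 172.8], 'ft_force': [-0.4, 0.8, 0.7], 'opening': 0.7, 'joint_pos': [8.9, -13.5, 88.4, -0.0, 105.2, -73.9]}
side 150 (468.22918701171875, -53.74448776245117) (52.90779113769531, 33.44929122924805) 85.76031494140625 [ 87.  88.  90.  91. 103.] [-133.  -99.   81.] [-98. -48. 104.]
side ledge 0.75 [479.0, 16.0, 77.0]
side staple 0.58 [480.0, 54.0, 104.0]
side staple 0.43 [477.0, 19.0, 81.0]
side pin 0.8 [158.0, 311.0, 18.0]
side pin 0.68 [471.0, 17.0, 81.0]
side pin_end 0.95 [490.0, 105.0, 102.0]
side pin_end 0.65 [69.0, 319.0, 39.0]
side handle 0.75 [564.0, 9.0, 156.0]Traceback (most recent call last):
  File "<stdin>", line 4, in <module>
  File "h.py", line 14, in yellow
    v,u=np.nonzero((m>0)&(d>0)); P=np.array([unproj1(cam,a,b,d[b,a]) for a,b in zip(u,v)]); return im,P
                                             ~~~~~~~^^^^^^^^^^^^^^^^
  File "h.py", line 15, in unproj1
    def unproj1(cam,u,v,d): return unproj(cam,u,v,d)
                                   ~~~~~~^^^^^^^^^^^
  File "h.py", line 8, in unproj
    c=manip.calibration(cam); f=240/np.tan(np.radians(c["fov_y"]/2)); return world(cam,[(u-c["cx"])/f*d,(v-c["cy"])/f*d,d],c)
ValueError: time passes only in moves, steps and waits
```

View pics/wrist1.png

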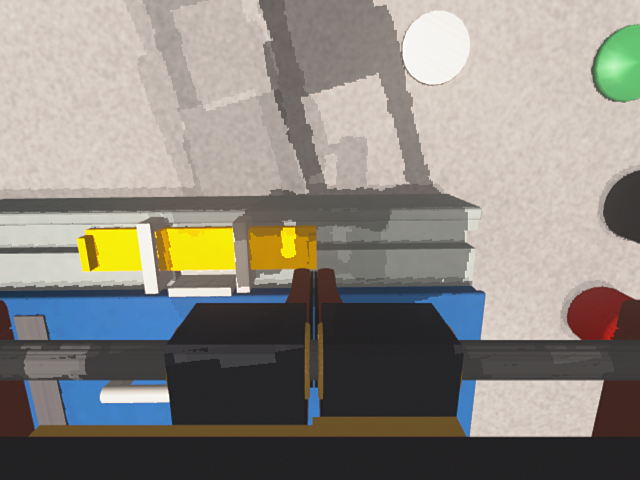

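The wrist view shows the yellow pin from u≈80 to 316, with staples at u≈148 and 242. The fingertips at about (315,275) are short of the +y room. I'll measure from this view with the calibration fetched once.

```bash
cat >> h.py <<'E'
def yellow(cam,n):
    im,d=manip.grab_frame(cam); c=manip.calibration(cam); cv2.imwrite(f"pics/{n}.png",im[:,:,::-1])
    f=240/np.tan(np.radians(c["fov_y"]/2))
    h=cv2.cvtColor(im,cv2.COLOR_RGB2HSV); m=cv2.inRange(h,(22,120,80),(34,255,255))
    v,u=np.nonzero((m>0)&(d>0)); D=d[v,u]
    return im,(np.stack([(u-c["cx"])/f*D,(v-c["cy"])/f*D,D],1)-c["t"])@np.array(c["R"]),u,v
E
python3 - <<'E'
from h import *
for c in("wrist",):
    im,P,u,v=yellow(c,c+"2"); k=P[:,2]>60; P=P[k];u=u[k];v=v[k]
    (cx,w,a)=cv2.minAreaRect(P[:,:2].astype(np.float32)); print(c,len(P),cx,w,a,np.percentile(P[:,2],[2,20,50,80,98]).round())
    C=chest(P); print(np.percentile(C,[.5,50,99.5],0).round())
    hi=C[C[:,2]>95]; print("ends",np.percentile(hi[hi[:,1]>50],[2,50,98],0).round(), np.percentile(hi[hi[:,1]<-50],[2,50,98],0).round())
    flat=C[np.abs(C[:,2]-88)<4]; print(np.histogram(flat[:,1],np.arange(-110,111,5)))
    for q in("chest","ledge","staple","pin","pin_end","handle","tongue"):
        for r in manip.place_of(c,q)[:2]: print(c,q,round(r["p"],2),np.round(world(c,r["location"])).tolist())
E
```

```text
wrist 5208 (471.248046875, -4.5348663330078125) (195.76571655273438, 36.53887939453125) 83.54029083251953 [ 86.  87.  88.  88. 100.]
[[-137.  -99.   86.]
 [-120.  -23.   88.]
 [-101.   73.  101.]]Traceback (most recent call last):
  File "<stdin>", line 6, in <module>
    return _quantile_unchecked(
        a, q, axis, out, overwrite_input, method, keepdims, weights)
    return _ureduce(a,
                    func=_quantile_ureduce_func,
    ...<5 lines>...
                    overwrite_input=overwrite_input,
                    method=method)
    r = func(a, **kwargs)
    result = _quantile(arr,
                       quantiles=q,
    ...<2 lines>...
                       out=out,
                       weights=wgt)
    slices_having_nans = np.isnan(arr[-1, ...])
                                  ~~~^^^^^^^^^
IndexError: index -1 is out of bounds for axis 0 with size 0
```

```bash
sed -i 's/(22,120,80)/(17,150,40)/' h.py
python3 - <<'E'
from h import *
c="wrist"
im,P,u,v=yellow(c,c+"3"); k=P[:,2]>60; P=P[k]
(cx,w,a)=cv2.minAreaRect(P[:,:2].astype(np.float32)); print(len(P),cx,w,a)
C=chest(P,-6.7); hi=C[C[:,2]>94]; print(np.histogram(hi[:,1],np.arange(-110,121,5)))
print(np.percentile(C,[.3,50,99.7],0).round())
for q in("chest","ledge","staple","pin","pin_end","handle","tongue"):
    for r in manip.place_of(c,q)[:2]:
        X=world(c,r["location"]); print(q,round(r["p"],2),np.round(X).tolist(),chest(X,-6.7).round())
E
```

```text
14806 (472.7677307128906, 18.902328491210938) (67.25003814697266, 246.70091247558594) 3.8994367122650146
(array([  0,   0, 135, 266,   0,   0,   0,   0,   0,   0,   0,   0,   0,
         0,   0,   6,   0,   0,   0,   0,   0,   0,   0,   0,   0,   0,
         0,   3,   0,   0, 258, 282, 276, 283, 288, 287, 282, 285, 282,
       830, 901, 527, 533, 532, 529,  66]), array([-110, -105, -100,  -95,  -90,  -85,  -80,  -75,  -70,  -65,  -60,
        -55,  -50,  -45,  -40,  -35,  -30,  -25,  -20,  -15,  -10,   -5,
          0,    5,   10,   15,   20,   25,   30,   35,   40,   45,   50,
         55,   60,   65,   70,   75,   80,   85,   90,   95,  100,  105,
        110,  115,  120]))
[[-170.  -97.   82.]
 [-133.   53.   89.]
 [-101.  115.  332.]]
chest 0.3 [482.0, 104.0, 99.0] [-121.   85.   99.]
staple 0.64 [480.0, 55.0, 107.0] [-117.   37.  107.]
pin 0.55 [496.0, 17.0, 77.0] [-96.   1.  77.]
pin_end 0.87 [485.0, 104.0, 98.0] [-118.   86.   98.]
tongue 0.56 [497.0, 15.0, 72.0] [-95.  -2.  72.]
```

Call:
{"op": "carry_out", "data": {
  "plan": [
    [-1, -0.75, -0.96, 0, 0],
    [-1, 0, 0, 1, 0],
    [-1, 0, 0, 1, 0],
    [-1, 0, 0, 1, 0],
    [-1, 0, 0, 1, 0],
    [-1, 0, 0, 0.8, 0],
    [-1, 0, 0, 0, 0],
    [-1, 0, 0, 0, 0]
  ]
}}

```text
time_s: 5.25
ee_pos: [481.9, 82.7, 103.6]
orientation: [180.0, 0.1, 173.0]
ft_force: [-0.3, -0.8, 0.1]
opening: 0.9
finger_force: 0.0
```

```bash
python3 - <<'E'
from h import *
s=st(); print(chest(s["ee_pos"],-6.7))
im,d=manip.grab_frame("wrist"); cv2.imwrite("pics/w4.png",im[:,:,::-1])
E
```

```text
{'time_s': 5.2, 'ee_pos': [481.9, 82.7, 103.6], 'orientation': [180.0, 0.1, 173.0], 'ft_force': [-0.3, -0.8, 0.1], 'opening': 0.9, 'joint_pos': [5.8, -11.7, 98.8, -0.0, 92.8, -77.2]}
[-118.42702473   64.35507426  103.63950553]
```

View pics/w4.png

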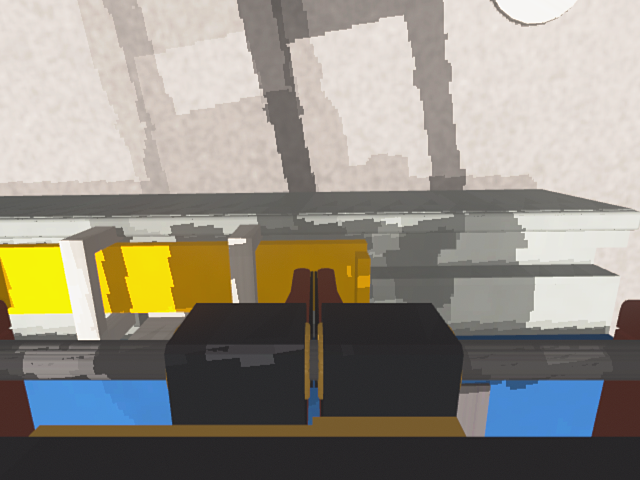

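The fingers at (314,270) sit between the staple (245) and the end wall (362). I'll lower and feel toward +y.

Call:
{"op": "carry_out", "data": {
  "plan": [
    [-1, 0, 0, 0.5, 0],
    [-1, 0, 0, 0, 0],
    [-1, 0, 0.2, 0, 0],
    [-1, 0, 0.2, 0, 0],
    [-1, 0, 0.2, 0, 0],
    [-1, 0, 0.16, 0, 0],
    [-1, 0, 0, 0, 0],
    [-1, 0, 0, 0, 0]
  ]
}}

```text
time_s: 6.3
ee_pos: [483.7, 101.8, 90.0]
orientation: [180.0, -0.0, 173.0]
ft_force: [0.2, 1.0, 0.0]
opening: 0.4
finger_force: 0.0
```

Call:
{"op": "carry_out", "data": {
  "plan": [
    [-1, 0, 0.16, 0, 0],
    [-1, 0, 0.16, 0, 0],
    [-1, 0, 0, 0, 0],
    [-1, 0, 0, 0, 0]
  ]
}}

```text
time_s: 6.8
ee_pos: [484.5, 107.4, 90.1]
orientation: [-179.7, -0.0, 172.9]
ft_force: [-1.6, -8.5, 1.7]
opening: 0.4
finger_force: 4.5
```

```bash
python3 - <<'E'
from h import *
s=st(); print(chest(s["ee_pos"],-6.7))
im,d=manip.grab_frame("wrist"); cv2.imwrite("pics/w5.png",im[:,:,::-1])
E
```

```text
{'time_s': 6.8, 'ee_pos': [484.5, 107.4, 90.1], 'orientation': [-179.7, -0.0, 172.9], 'ft_force': [-1.6, -8.5, 1.7], 'opening': 0.4, 'joint_pos': [8.7, -10.0, 98.8, -0.2, 91.3, -74.2]}
[-118.69495183   89.16252069   90.05539189]
```

View pics/w5.png

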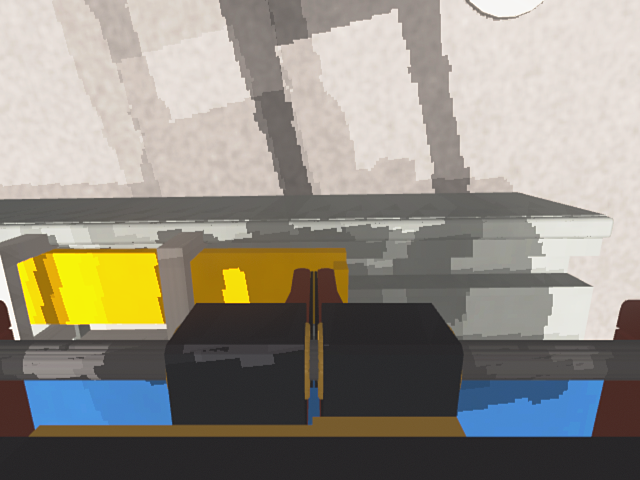

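The fingers at (314,270) now touch the end wall (338) with 8.5 N. I'll go one more small step to tell sliding from the stop.

Call:
{"op": "carry_out", "data": {
  "plan": [
    [-1, 0, 0.16, 0, 0],
    [-1, 0, 0, 0, 0],
    [-1, 0, 0, 0, 0]
  ]
}}

```text
time_s: 7.22
ee_pos: [484.9, 109.4, 90.1]
orientation: [-179.5, -0.0, 172.8]
ft_force: [-3.5, -16.7, 2.3]
opening: -0.1
finger_force: 8.0
```

The force doubled over 2 mm, which is the sprung stop, so +y is blocked. I'll back off, lift over the staples and go to the -y end.

Call:
{"op": "carry_out", "data": {
  "plan": [
    [-1, 0, -0.48, 0, 0],
    [-1, 0, 0, -1, 0],
    [-1, 0, 0, -0.8, 0],
    [-1, 0, -1, 0, 0],
    [-1, 0, -1, 0, 0],
    [-1, 0, -1, 0, 0],
    [-1, 0, -1, 0, 0],
    [-1, 0, -1, 0, 0],
    [-1, 0, -0.8, 0, 0],
    [-1, 0, 0, 0, 0],
    [-1, 0, 0, 0, 0]
  ]
}}

```text
time_s: 8.6
ee_pos: [466.3, -41.7, 135.4]
orientation: [180.0, 0.0, 173.0]
ft_force: [0.5, 0.4, -0.3]
opening: 0.4
finger_force: 0.0
```

```bash
python3 - <<'E'
from h import *
s=st(); print(chest(s["ee_pos"],-6.7))
im,P,u,v=yellow("wrist","w6"); C=chest(P,-6.7); k=(C[:,2]>94)&(C[:,2]<106)&(C[:,0]>-140); print(np.histogram(C[k,1],np.arange(-115,121,3)))
for q in("pin_end","staple"):
    for r in manip.place_of("wrist",q)[:2]:
        X=world("wrist",r["location"]); print(q,round(r["p"],2),chest(X,-6.7).round())
E
```

```text
{'time_s': 8.6, 'ee_pos': [466.3, -41.7, 135.4], 'orientation': [180.0, 0.0, 173.0], 'ft_force': [0.5, 0.4, -0.3], 'opening': 0.4, 'joint_pos': [-9.3, -15.4, 98.8, 0.0, 96.6, -92.3]}
[-119.3994877   -61.04116641  135.43675869]
(array([  0,   0,   0,   0,   0,   0,   0,   0,  86, 264, 226,   0,   0,
         0,   0,   0,   0,   0,   0,   0,   0,   0,   0,   0,   0,   0,
         0,   0,   0,   0,   0,   0,   0,   0,   0,   0,   0,   0,   0,
         0,   0,   0,   0,   0,   0,   0,   0,   0,   0,   0,   0,   0,
         0,   0,   0,   0,   0,   0,   0,   0,   0,   0,   0,   0,   0,
         0,   0,   0,   0, 226, 395, 231,  10,   0,   0,   0,   0,   0]), array([-115, -112, -109, -106, -103, -100,  -97,  -94,  -91,  -88,  -85,
        -82,  -79,  -76,  -73,  -70,  -67,  -64,  -61,  -58,  -55,  -52,
        -49,  -46,  -43,  -40,  -37,  -34,  -31,  -28,  -25,  -22,  -19,
        -16,  -13,  -10,   -7,   -4,   -1,    2,    5,    8,   11,   14,
         17,   20,   23,   26,   29,   32,   35,   38,   41,   44,   47,
         50,   53,   56,   59,   62,   65,   68,   71,   74,   77,   80,
         83,   86,   89,   92,   95,   98,  101,  104,  107,  110,  113,
        116,  119]))
pin_end 0.86 [-119.   96.   99.]
staple 0.6 [-119.   37.  106.]
```

View pics/w6.png

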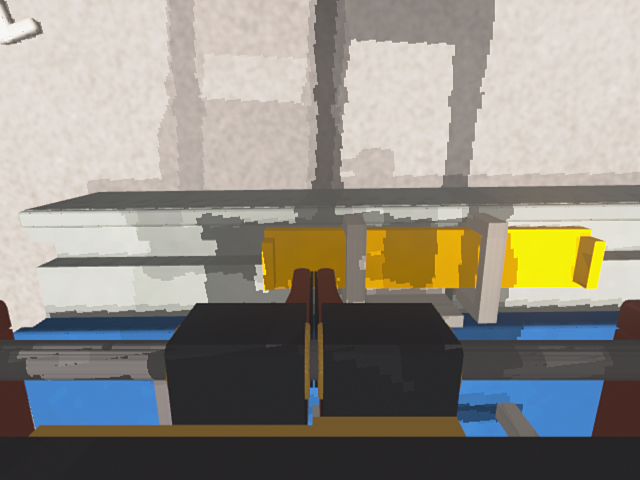

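The pin sits about +5 mm off centre, and the fingers at y -61 are mid-room. I'll lower and drag -y gently.

Call:
{"op": "carry_out", "data": {
  "plan": [
    [-1, 0, 0, 0.9, 0],
    [-1, 0, 0, 0.9, 0],
    [-1, 0, 0, 0, 0],
    [-1, 0, -0.3, 0, 0],
    [-1, 0, -0.3, 0, 0],
    [-1, 0, -0.3, 0, 0],
    [-1, 0, -0.3, 0, 0],
    [-1, 0, -0.3, 0, 0],
    [-1, 0, 0, 0, 0]
  ]
}}

```text
time_s: 9.88
ee_pos: [461.3, -80.5, 90.1]
orientation: [-180.0, -0.0, 172.9]
ft_force: [0.5, -0.4, 0.6]
opening: 0.6
finger_force: 0.0
```

Call:
{"op": "carry_out", "data": {
  "plan": [
    [-1, 0, -0.2, 0, 0],
    [-1, 0, -0.2, 0, 0],
    [-1, 0, 0, 0, 0]
  ]
}}

```text
time_s: 10.25
ee_pos: [460.1, -90.0, 90.1]
orientation: [-180.0, -0.0, 173.0]
ft_force: [0.1, -0.3, 0.1]
opening: 0.3
finger_force: 0.0
```

It slides freely in -y. Continuing.

Call:
{"op": "carry_out", "data": {
  "plan": [
    [-1, 0, -0.5, 0, 0],
    [-1, 0, -0.5, 0, 0],
    [-1, 0, -0.5, 0, 0],
    [-1, 0, -0.5, 0, 0],
    [-1, 0, -0.5, 0, 0],
    [-1, 0, -0.5, 0, 0],
    [-1, 0, -0.5, 0, 0],
    [-1, 0, -0.4, 0, 0],
    [-1, 0, -0.2, 0, 0],
    [-1, 0, 0, 0, 0],
    [-1, 0, 0, 0, 0]
  ]
}}

```text
time_s: 11.62
ee_pos: [447.9, -191.2, 90.3]
orientation: [-180.0, 0.0, 173.0]
ft_force: [0.3, 0.1, -0.0]
opening: 0.3
finger_force: 0.0
```

```bash
cat >> h.py <<'E'
def pinwall(n):
    im,P,u,v=yellow("wrist",n); C=chest(P,-6.7); k=(C[:,2]>94)&(C[:,2]<106)&(C[:,0]>-140)&(C[:,0]<-95); print([(e,int(c)) for e,c in zip(np.arange(-280,121,3),np.histogram(C[k,1],np.arange(-280,121,3))[0]) if c>5])
    k=(C[:,2]>80)&(C[:,2]<94); print(np.percentile(C[k],[.5,99.5],0).round())
E
python3 - <<'E'
from h import *
s=st(); print(chest(s["ee_pos"],-6.7)); pinwall("w7")
E
```

```text
{'time_s': 11.6, 'ee_pos': [447.9, -191.2, 90.3], 'orientation': [-180.0, 0.0, 173.0], 'ft_force': [0.3, 0.1, -0.0], 'opening': 0.3, 'joint_pos': [-27.1, -11.6, 100.2, -0.0, 91.5, -110.1]}
[-120.25293844 -211.69913141   90.30299817]
[(np.int64(-229), 97), (np.int64(-226), 241), (np.int64(-223), 130), (np.int64(-214), 23), (np.int64(-211), 24)]
[[-138. -224.   81.]
 [-102.  -58.   90.]]
```

Call:
{"op": "carry_out", "data": {
  "plan": [
    [-1, 0, -0.2, 0, 0],
    [-1, 0, -0.22, 0, 0],
    [-1, 0, 0, 0, 0],
    [-1, 0, 0, 0, 0]
  ]
}}

```text
time_s: 12.18
ee_pos: [446.4, -202.0, 90.1]
orientation: [-180.0, -0.0, 173.0]
ft_force: [0.2, 0.3, -0.5]
opening: 0.4
finger_force: 0.0
```

```bash
python3 - <<'E'
from h import *
s=st(); print(chest(s["ee_pos"],-6.7)); pinwall("w8")
E
```

```text
{'time_s': 12.2, 'ee_pos': [446.4, -202.0, 90.1], 'orientation': [-180.0, -0.0, 173.0], 'ft_force': [0.2, 0.3, -0.5], 'opening': 0.4, 'joint_pos': [-28.3, -11.1, 99.7, -0.0, 91.4, -111.3]}
[-120.50139978 -222.54653382   90.05832738]
[(np.int64(-238), 168), (np.int64(-235), 207), (np.int64(-232), 41), (np.int64(-223), 43)]
[[-138. -234.   81.]
 [-102.  -69.   90.]]
```

The pin is at y≈-143 and clear of the staples. Lifting, turning 90° and heading to the handle.

Call:
{"op": "carry_out", "data": {
  "plan": [
    [-1, 0, 0, -1, 0],
    [-1, 0, 0, -1, 0.952],
    [-1, 0, 0, -1, 0.952],
    [-1, 0, 0, -1, 0.952],
    [-1, 0, 0, -0.5, 0.952],
    [0.2, 0, 0, 0, 0.952],
    [0.2, 0, 0, 0, 0.952],
    [0.2, 0, 0, 0, 0.952],
    [0.2, 0, 0, 0, 0.952],
    [0.2, 0, 0, 0, 0.952],
    [0.2, 0, 0, 0, 0.952],
    [0.2, 0, 0, 0, 0.952]
  ]
}}

```text
time_s: 13.72
ee_pos: [446.4, -201.7, 202.6]
orientation: [-180.0, 0.0, 82.7]
ft_force: [0.5, 0.7, 0.1]
opening: 52.4
finger_force: 0.0
```

Call:
{"op": "carry_out", "data": {
  "plan": [
    [0.2, 0.99, 0.4, 0, 0],
    [0.2, 0.99, 0.4, 0, 0],
    [0.2, 0.99, 0.4, 0, 0],
    [0.2, 0.99, 0.4, 0, 0],
    [0.2, 0.99, 0.4, 0, 0],
    [0.2, 0.99, 0.4, 0, 0],
    [0.2, 0.99, 0.4, 0, 0],
    [0.2, 0.99, 0.4, 0, 0],
    [0.2, 0.99, 0.4, 0, 0],
    [0.2, 0, 0, 0, 0],
    [0.2, 0, 0, 0, 0]
  ]
}}

```text
time_s: 15.1
ee_pos: [562.7, 7.9, 202.5]
orientation: [-180.0, 0.0, 83.0]
ft_force: [0.0, -0.5, -0.2]
opening: 52.6
finger_force: 0.0
```

```bash
python3 - <<'E'
from h import *
s=st(); print(chest(s["ee_pos"],-6.7))
for c in("wrist","side"):
    im,d=manip.grab_frame(c); cv2.imwrite(f"pics/{c}9.png",im[:,:,::-1])
    for q in("handle","pin","pin_end"):
        for r in manip.place_of(c,q)[:2]:
            print(c,q,round(r["p"],2),chest(world(c,r["location"]),-6.7).round())
E
```

```text
{'time_s': 15.1, 'ee_pos': [562.7, 7.9, 202.5], 'orientation': [-180.0, 0.0, 83.0], 'ft_force': [0.0, -0.5, -0.2], 'opening': 52.6, 'joint_pos': [-2.6, -0.7, 78.6, -0.0, 102.1, 4.4]}
[-29.42311182  -0.51386147 202.51415136]
wrist handle 0.98 [-32.  -2. 155.]
wrist handle 0.25 [-121.   -3.   82.]
wrist pin_end 0.89 [-120.  -55.  100.]
side handle 0.81 [-32.   1. 157.]
side pin 0.68 [-468.  248.   15.]
side pin 0.65 [-119. -143.   83.]
side pin_end 0.91 [-117.  -53.  100.]
side pin_end 0.72 [-555.  253.   36.]
```

View pics/wrist9.png

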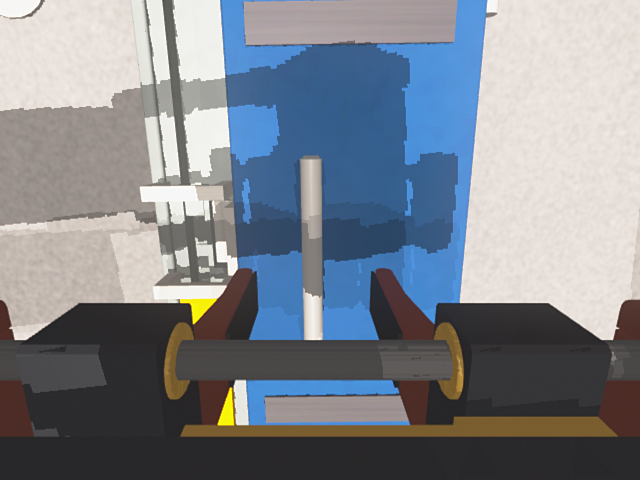

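The bar (u≈312) is centred between the open fingers. Lowering and pinching shallowly.

Call:
{"op": "carry_out", "data": {
  "plan": [
    [0.2, 0, 0, 0.9, 0],
    [0.2, 0, 0, 0.9, 0],
    [0.2, 0, 0, 0.58, 0],
    [0.2, 0, 0, 0, 0],
    [-1, 0, 0, 0, 0],
    [-1, 0, 0, 0, 0],
    [-1, 0, 0, 0, 0],
    [-1, 0, 0, 0, 0]
  ],
  "newtons": 25
}}

```text
time_s: 16.5
ee_pos: [563.1, 8.4, 143.5]
orientation: [180.0, -0.0, 83.0]
ft_force: [-0.2, 0.1, 0.3]
opening: 16.2
finger_force: 0.0
```

```bash
python3 - <<'E'
import numpy as np
r=np.hypot(110,50);a0=np.arctan2(50,110)
f=lambda t:np.array([-r*np.cos(a0+t),r*np.sin(a0+t)])
ts=np.linspace(0,1.72,23)
p=np.array([f(t) for t in ts]); d=np.diff(p,axis=0)/25
for t,x in zip(ts[1:],d): print(round(t,2),[round(x[0],2),round(-x[1],2)])
E
```

```text
0.08 [np.float64(0.17), np.float64(-0.34)]
0.16 [np.float64(0.2), np.float64(-0.32)]
0.23 [np.float64(0.22), np.float64(-0.31)]
0.31 [np.float64(0.24), np.float64(-0.29)]
0.39 [np.float64(0.27), np.float64(-0.27)]
0.47 [np.float64(0.29), np.float64(-0.25)]
0.55 [np.float64(0.3), np.float64(-0.22)]
0.63 [np.float64(0.32), np.float64(-0.2)]
0.7 [np.float64(0.34), np.float64(-0.17)]
0.78 [np.float64(0.35), np.float64(-0.15)]
0.86 [np.float64(0.36), np.float64(-0.12)]
0.94 [np.float64(0.37), np.float64(-0.09)]
1.02 [np.float64(0.37), np.float64(-0.06)]
1.09 [np.float64(0.38), np.float64(-0.03)]
1.17 [np.float64(0.38), np.float64(-0.0)]
1.25 [np.float64(0.38), np.float64(0.03)]
1.33 [np.float64(0.37), np.float64(0.05)]
1.41 [np.float64(0.37), np.float64(0.08)]
1.49 [np.float64(0.36), np.float64(0.11)]
1.56 [np.float64(0.35), np.float64(0.14)]
1.64 [np.float64(0.34), np.float64(0.17)]
1.72 [np.float64(0.32), np.float64(0.19)]
```

Call:
{"op": "carry_out", "data": {
  "plan": [
    [-1, 0, 0, 0, 0],
    [-1, 0, 0, 0, 0],
    [-1, 0, 0.17, -0.34, 0],
    [-1, 0, 0.2, -0.32, 0],
    [-1, 0, 0.22, -0.31, 0],
    [-1, 0, 0.24, -0.29, 0],
    [-1, 0, 0, 0, 0]
  ]
}}

```text
time_s: 17.38
ee_pos: [580.6, 6.5, 174.3]
orientation: [-179.5, 0.0, 83.0]
ft_force: [-12.0, 1.9, 4.7]
opening: 11.5
finger_force: 25.0
```

Call:
{"op": "carry_out", "data": {
  "plan": [
    [-1, 0, 0.27, -0.27, 0],
    [-1, 0, 0.29, -0.25, 0],
    [-1, 0, 0.3, -0.22, 0],
    [-1, 0, 0.32, -0.2, 0],
    [-1, 0, 0.34, -0.17, 0],
    [-1, 0, 0.35, -0.15, 0],
    [-1, 0, 0.36, -0.12, 0],
    [-1, 0, 0.37, -0.09, 0],
    [-1, 0, 0.37, -0.06, 0],
    [-1, 0, 0, 0, 0]
  ]
}}

```text
time_s: 18.62
ee_pos: [657.0, -2.1, 215.3]
orientation: [180.0, -0.1, 83.1]
ft_force: [-4.3, 2.4, 9.0]
opening: 11.0
finger_force: 25.0
```

Call:
{"op": "carry_out", "data": {
  "plan": [
    [-1, 0, 0.38, -0.03, 0],
    [-1, 0, 0.38, 0, 0],
    [-1, 0, 0.38, 0.03, 0],
    [-1, 0, 0.37, 0.05, 0],
    [-1, 0, 0.37, 0.08, 0],
    [-1, 0, 0.36, 0.11, 0],
    [-1, 0, 0, 0, 0]
  ]
}}

```text
time_s: 19.5
ee_pos: [713.2, -9.1, 207.4]
orientation: [180.0, -0.1, 83.1]
ft_force: [0.7, 2.6, 1.5]
opening: 11.4
finger_force: 25.1
```

```bash
python3 - <<'E'
from h import *
s=st(); print(chest(s["ee_pos"],-6.7))
im,d=manip.grab_frame("side"); cv2.imwrite("pics/s10.png",im[:,:,::-1])
for q in("handle","tongue","pin"):
    for r in manip.place_of("side",q)[:2]: print(q,round(r["p"],2),chest(world("side",r["location"]),-6.7).round())
E
```

```text
{'time_s': 19.5, 'ee_pos': [713.2, -9.1, 207.4], 'orientation': [180.0, -0.1, 83.1], 'ft_force': [0.7, 2.6, 1.5], 'opening': 11.4, 'joint_pos': [-3.5, 23.5, 50.8, 0.1, 105.7, 3.5]}
[1.22059854e+02 1.80123678e-01 2.07405373e+02]
handle 0.56 [121.   1. 220.]
tongue 0.7 [ 37.  -3. 284.]
tongue 0.41 [-115.   -0.   80.]
pin 0.92 [-120. -142.   84.]
pin 0.81 [-467.  249.   16.]
```

View pics/s10.png

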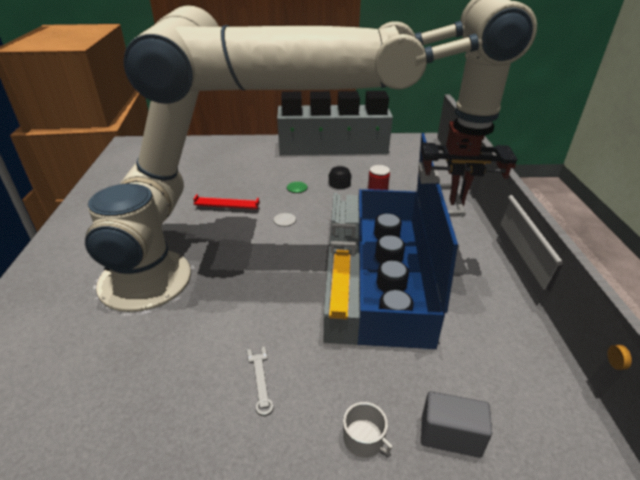

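The lid stands near 85°, with the handle still gripped and the pin lying on the ledge at (340,283). Finishing the arc.

Call:
{"op": "carry_out", "data": {
  "plan": [
    [-1, 0, 0.35, 0.14, 0],
    [-1, 0, 0.34, 0.17, 0],
    [-1, 0, 0.32, 0.19, 0],
    [-1, 0, 0.1, 0.07, 0],
    [-1, 0, 0, 0, 0],
    [-1, 0, 0, 0, 0]
  ]
}}

```text
time_s: 20.45
ee_pos: [736.6, -11.9, 201.1]
orientation: [-179.9, -0.1, 83.1]
ft_force: [-15.0, 5.2, 30.7]
opening: 28.3
finger_force: 25.0
```

Call:
{"op": "carry_out", "data": {
  "plan": [
    [-0.3, 0, 0, -0.15, 0],
    [-0.3, 0, 0, 0, 0],
    [-0.3, 0, 0, 0, 0]
  ]
}}

```text
time_s: 20.82
ee_pos: [738.6, -12.1, 200.8]
orientation: [-180.0, -0.1, 83.1]
ft_force: [-7.5, 4.6, 15.8]
opening: 31.0
finger_force: 9.8
```

```bash
python3 - <<'E'
from h import *
s=st(); print(chest(s["ee_pos"],-6.7))
im,d=manip.grab_frame("side"); cv2.imwrite("pics/s11.png",cv2.resize(im[100:320,320:560],None,fx=2.5,fy=2.5)[:,:,::-1])
for q in("handle","tongue","pin"):
    for r in manip.place_of("side",q)[:2]: print(q,round(r["p"],2),chest(world("side",r["location"]),-6.7).round())
E
```

```text
{'time_s': 20.8, 'ee_pos': [738.6, -12.1, 200.8], 'orientation': [-180.0, -0.1, 83.1], 'ft_force': [-7.5, 4.6, 15.8], 'opening': 31.0, 'joint_pos': [-3.6, 28.0, 45.7, 0.1, 106.3, 3.3]}
[1.47560086e+02 1.08302786e-01 2.00820634e+02]
handle 0.86 [139.   1. 211.]
tongue 0.65 [ 63.  -2. 285.]
tongue 0.59 [-115.  -51.  101.]
pin 0.88 [-465.  251.   16.]
pin 0.65 [-120. -144.   81.]
```

View pics/s11.png

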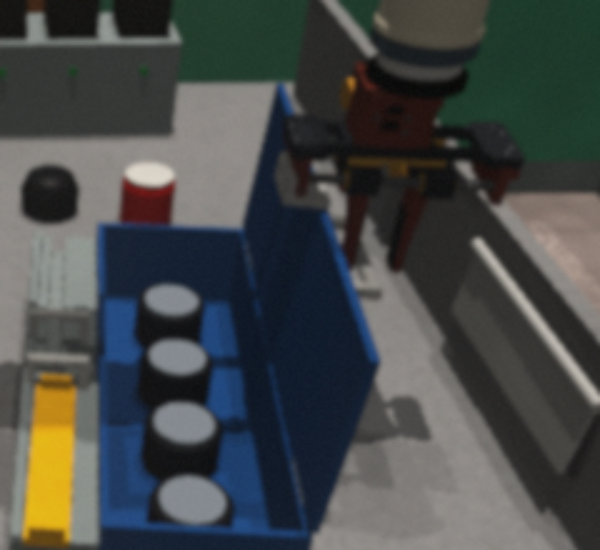

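The gripper's body has met the tongue at about (300,150), with the lid near 95°. I'll lift straight off the bar and finish the swing by pushing from the front.

Call:
{"op": "carry_out", "data": {
  "plan": [
    [-0.3, 0, 0, -0.4, 0],
    [-0.3, 0, 0, -0.6, 0],
    [-0.3, 0, 0, -1, 0],
    [-0.3, 0, 0, -1, 0],
    [-0.3, 0, 0, -1, 0],
    [-0.3, 0, 0, -1, 0],
    [-0.3, 0, 0, 0, 0]
  ]
}}

```text
time_s: 21.9
ee_pos: [740.9, -14.1, 324.3]
orientation: [179.7, 0.0, 82.9]
ft_force: [-0.3, -0.1, -0.2]
opening: 30.8
finger_force: 0.0
```

```bash
cat >> h.py <<'E'
def lidang(n):
    im,d=manip.grab_frame("side"); cv2.imwrite(f"pics/{n}.png",im[:,:,::-1]); c=manip.calibration("side"); f=240/np.tan(np.radians(c["fov_y"]/2))
    h=cv2.cvtColor(im,cv2.COLOR_RGB2HSV); v,u=np.nonzero((cv2.inRange(h,(100,120,20),(125,255,255))>0)&(d>0)); D=d[v,u]
    C=chest((np.stack([(u-c["cx"])/f*D,(v-c["cy"])/f*D,D],1)-c["t"])@np.array(c["R"]),-6.7)
    k=(C[:,2]>125)&(C[:,2]<265)&(C[:,0]>30)&(C[:,0]<180)&(np.abs(C[:,1])<225); C=C[k]; p=np.polyfit(C[:,2],C[:,0],1); r=C[:,0]-np.polyval(p,C[:,2]); C=C[np.abs(r)<6]; p=np.polyfit(C[:,2],C[:,0],1)
    print("lid",len(C),np.pi/2+np.arctan(p[0]),np.polyval(p,[104,269]))
    for q in("handle","tongue","pin"):
        for r in manip.place_of("side",q)[:2]: print(q,round(r["p"],2),chest(world("side",r["location"]),-6.7).round())
E
python3 - <<'E'
from h import *
s=st(); print(chest(s["ee_pos"],-6.7)); lidang("s12")
E
```

```text
{'time_s': 21.9, 'ee_pos': [740.9, -14.1, 324.3], 'orientation': [179.7, 0.0, 82.9], 'ft_force': [-0.3, -0.1, -0.2], 'opening': 30.8, 'joint_pos': [-3.7, 34.7, 23.8, -0.0, 121.3, 3.3]}
[150.09794936  -1.61641614 324.27795834]
lid 3192 1.6492783916934872 [75.64608174 88.6222754 ]
handle 0.58 [138.  -0. 211.]
tongue 0.94 [ 61.  -4. 287.]
tongue 0.6 [-16. 404.   3.]
pin 0.85 [-118. -147.   83.]
pin 0.64 [-465.  251.   17.]
```

Call:
{"op": "carry_out", "data": {
  "plan": [
    [-1, 0.96, 0, 0, 0],
    [-1, 0.96, 0, 0, 0],
    [-1, 0.96, 0, 0, 0],
    [-1, 0, -0.95, 0, 0],
    [-1, 0, -0.95, 0, 0],
    [-1, 0, -0.95, 0, 0],
    [-1, 0, -0.95, 0, 0],
    [-1, 0, 0, 0.95, 0],
    [-1, 0, 0, 0.95, 0],
    [-1, 0, 0, 0.95, 0],
    [-1, 0, 0, 0.9, 0],
    [-1, 0, 0, 0, 0]
  ]
}}

```text
time_s: 23.6
ee_pos: [654.2, 71.1, 225.2]
orientation: [-179.8, 0.0, 83.1]
ft_force: [-1.3, 0.1, 0.1]
opening: 0.6
finger_force: 0.0
```

Call:
{"op": "carry_out", "data": {
  "plan": [
    [-1, 0, 0.3, 0, 0],
    [-1, 0, 0.3, 0, 0],
    [-1, 0, 0.2, 0, 0],
    [-1, 0, 0.2, 0, 0],
    [-1, 0, 0.2, 0, 0],
    [-1, 0, 0, 0, 0]
  ]
}}

```text
time_s: 24.35
ee_pos: [685.1, 66.0, 227.5]
orientation: [180.0, -0.0, 83.0]
ft_force: [-0.8, 0.8, -0.5]
opening: 0.2
finger_force: 0.6
```

```bash
python3 - <<'E'
from h import *
s=st(); print(chest(s["ee_pos"],-6.7)); lidang("s13")
E
```

```text
{'time_s': 24.4, 'ee_pos': [685.1, 66.0, 227.5], 'orientation': [180.0, -0.0, 83.0], 'ft_force': [-0.8, 0.8, -0.5], 'opening': 0.2, 'joint_pos': [2.7, 19.5, 53.7, 0.0, 106.8, 9.7]}
[ 85.32710872  71.44443188 227.5088039 ]
lid 3636 1.72917768575884 [ 75.26465028 101.61830131]
handle 0.66 [148.   1. 207.]
tongue 0.6 [ 76.  -2. 288.]
pin 0.81 [-119. -143.   79.]
pin 0.64 [-467.  247.   14.]
```

Lid angle is about 1.73 rad. I'll nudge it against the stop, then withdraw forward and up.

Call:
{"op": "carry_out", "data": {
  "plan": [
    [-1, 0, 0.1, 0, 0],
    [-1, 0, 0, 0, 0],
    [-1, 0, -0.6, 0, 0],
    [-1, 0, -1, 0, 0],
    [-1, 0, -0.5, 0, 0],
    [-1, 0, 0, -1, 0],
    [-1, 0, 0, -1, 0],
    [-1, 0, 0, -1, 0],
    [-1, 0, 0, 0, 0],
    [-1, 0, 0, 0, 0]
  ]
}}

```text
time_s: 25.8
ee_pos: [635.2, 72.1, 301.5]
orientation: [-180.0, 0.0, 83.0]
ft_force: [0.7, 0.4, -0.3]
opening: 0.4
finger_force: 0.0
```

```bash
python3 - <<'E'
from h import *
s=st(); lidang("s14")
E
```

```text
{'time_s': 25.8, 'ee_pos': [635.2, 72.1, 301.5], 'orientation': [-180.0, 0.0, 83.0], 'ft_force': [0.7, 0.4, -0.3], 'opening': 0.4, 'joint_pos': [3.4, 13.5, 53.2, -0.0, 113.3, 10.4]}
lid 4016 1.739662811807539 [ 75.42659248 103.5574645 ]
handle 0.97 [148.   0. 204.]
tongue 0.71 [ 78.  -2. 284.]
pin 0.95 [-121. -145.   81.]
pin 0.78 [-466.  248.   15.]
```

```bash
python3 -c "
from plant import manip
print(manip.finish_job())"
```

```text
the job is handed in; nothing more can be done
None
```

I drew the pin out to the -y side (the +y way was blocked) and left it flat on the ledge about 144 mm off centre; the lid is back at about 1.74 rad, the arm is clear, and the job is handed in, though no verdict came back.

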